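# Lid-switch check on a UV slide-curing box

### The arm

A 6-joint arm with a two-finger parallel gripper is mounted at the origin on a cart in front of the work surface, level with it; the furniture and walls round the work are solid. World frame = base frame: x ahead of the robot, y to its left, z up, the work surface at z = 0. Lengths are in mm, angles in rad, forces in N, time in s.
With the tool pointing down it reaches from about 250 to 725 mm from the base axis. Payload 4 kg.
Tool frame: the origin (TCP) lies between the finger pads, 19 mm behind the fingertips; this is the grasp point; z points along the fingers, y is the line along which they close (so a half turn about z gives the same grasp; the last joint's range is limited). The gripper opens to 85 mm and grips with 20 to 120 N. Pads are 22 mm wide; open, the fingers measure 114 mm over their backs; the gripper's body (76 mm by 85 mm) begins 54 mm behind the grasp point. The pads swing forward as they close: fully open they stand 13 mm farther back than shut.
Start: joints at [1.272, 0.241, 0.005, 1.335, 0, 1.571], TCP at [147.185, 477.845, 250.006] pointing down, gripper open.
Joint ranges: [-2.72, 2.72], [-1.05, 1.87], [-1.09, 1.28], [-1.99, 2.15], [-1.42, 1.44], [-3.14, 3.14]. Speed limits (rad/s): [2.79, 2.79, 3.14, 3.14, 3.14, 3.14].

### API

Orientations are given as a 3x3 rotation matrix whose columns are the frame's x, y, z axes.
In Python, from rig import monitor, capture, job_done gives the robot as it stands.
- The arm moves only by the tool move_arm, never from a script. Its argument "motion" is a list that holds one entry, the list of rows, each a list of 5 numbers: the opening, from 0 (shut) to 1 (fully open), then the shift along the tool's x, y, z in m, then the turn about the tool's z in rad. A call has 1 to 5 rows; each row is the pose to reach, as a shift and turn from the pose commanded when the call began, along the tool's axes at that moment; what a row does not reach only later rows make up. A row lasts 1/8 s, in which the tool goes at most 62.5 mm and 10.7 degrees, less where a joint would pass 70% of its speed; a pose out of reach is approached as far as the arm can. A call with a gripper value outside its range is refused whole. The fingers move at their own pace and stop on an object; "squeeze" is the grip in N (left out, the last holds). Time passes only in rows, so rows that repeat a pose let the fingers close. It gives the time, the measured TCP pose, the force, the opening and the grip force at its end, in the units of the state.
- monitor.get_obs(): the state, without advancing time (a new reading comes with each control period).
- capture(name): name is "side" or "top"; returns a dict with "image" (384x512x3 uint8, red, green, blue), "fx", "fy", "cx", "cy" (pixels), "rvec" (rotation vector, rad) and "tvec" (3), from world to camera coordinates, as OpenCV has them. Camera axes: x right, y down, z forward; pixel columns grow to the right and rows downward; lengths in mm; the calibration is good to about 2 mm. A picture is of the moment at which its call begins. There is no depth.
- job_done(): hands the job in; it is judged then, once.
The state is a dict: "time": time; "joints": joint angles; "qvel": joint speeds; "tau": joint torques, N m; "eef_pos": TCP position; "tool_rot": TCP orientation; "contact_force": force on the tool from outside, world axes, zero at the start; "moment": the same for the moment, N m; "gripper_width": opening from 0.0 (shut) to 1.0 (fully open); "gripper_force": force on a finger pad.
Only numpy, scipy, OpenCV 4.12 (cv2) and the standard library are available. Lean on these libraries where they do the work, as an engineer would, in place of code of your own. Each camera call takes 0.05 s, during which the arm holds its last target. There are 200 camera calls.

### The job

The lid switch of the white UV curing box is to be checked, which needs the lid held at its test mark. Take the red key from its stand, push it fully into the lock on the box's right-hand console and turn it clockwise to its stop so that the steel tongue frees the lid, and leave the key there; then lift the sprung lid by its bar handle until the red pointer stands at the yellow mark on the scale, 40 degrees open, and keep holding it there: finish while still gripping the handle with the lid steady at the mark, and leave the other things on the bench where they are.

Things in the scene. Friction and masses are not known exactly. Their poses are not given: they have to be found in the camera images.
- uv_box: White instrument, 200 (x, depth) x 240 (y, width) x 115 mm, fixed to the bench. Origin: centre of its underside, x to its back, y to its left, z up. Left 170 mm: lidded chamber; right 70 mm: console, top 92 mm high, with the lock. Beside the lid a white angle scale, up to 165 mm high, stands round the hinge (ticks every 10 degrees, yellow mark at 40); a red pointer on the lid moves along it.
- key: Loose key, 53 mm tall, 50 g, upright, blade down. Origin: blade's bottom tip, z up. Steel blade 14 (x) x 5 (y) mm, lowest 3 mm tapered to 10 x 2; round collar 21 mm wide at z 18 to 22 mm, which stops on a slot's mouth; above it a flat red bow 30 (x) x 8 (y) mm up to z = 53: grip it across the 8 mm with the fingertips above the collar. The same when turned half round.
- key_stand: Black stand fixed to the bench, 46 x 46 mm and 40 mm high on a steel foot 64 x 64 x 6 mm; origin: centre of its underside. The key stands in the slot 16 (x) x 7 (y) mm in its top, collar on the top face, so that the key's origin is 22 mm above the bench.
- lock_slot (a point): Centre of the mouth of the lock's key slot, on top of a round lock cylinder (38 mm wide, mouth 118 mm above the bench). z up; the slot is 16 mm along this frame's y (where the key's x goes), 7 mm along its x, 22 mm deep. The frame turns with the lock, about its z. A steel tongue on the cylinder points along +y; at the start it lies over a steel ear on the lid's right edge.
- lock (a joint): Turn of the lock in rad: 0 locked (starts at 0 to 0.15), grows clockwise seen from above to the stop at 1.4 (80 degrees); the tongue is clear of the lid from about 1.15. It has friction (0.04 N m) and stays where it is left. The key has about 0.15 rad of play either way in the slot.
- lid_angle (a joint): Opening of the lid in rad: 0 shut, 0.698 (40 degrees) at the yellow mark, stop at 1.3. Spring and weight pull it shut: about 5 N upward at the handle to start it, about 9 N at 40 degrees; it falls shut when let go and cannot open while locked.
- lid_handle (a point): Round steel bar handle before the lid's front, 11 mm thick, 100 mm long along its y, level. Origin: middle of the bar, 43 mm before the lid's front face (37 mm free behind the bar), 101 mm above the bench with the lid shut; lid top at 115 mm. Its frame turns with the lid. The bar may roll between the fingers.
- lid_hinge (a point): Point on the lid's hinge line at the back of the box, straight behind the middle of the handle, 90 mm above the bench; y runs along the hinge line. The bar's middle moves on a circle of 229 mm about it: shut, it is 11 mm above the hinge's level, and goes up and to the back.
- immersion_oil: Bystander: small amber bottle with a black cap, 29 mm wide, 62 mm tall; origin under its centre.
- dropper: Bystander: small white bottle with a red cap, 27 mm wide, 58 mm tall; origin under its centre.
- marker: Bystander: black and white marker pen, 122 mm long, lying; origin under its centre.
- lid: The white lid, 190 x 164 x 29 mm, with an amber window, hinged along its back edge, bar handle in front, held shut by a spring. Origin on the hinge line, like lid_hinge.
- microscope: Fixed microscope, about 0.45 m tall with the camera on it, standing to the right of the key stand between it and where the arm starts: a footprint of about 0.35 (x) x 0.25 (y) m round its origin (under its centre). Go round it on the robot's side, not through it.
Mind the look-alikes: they are no part of the job. There is more than one size of the key; the one meant has the size given above.

How it is judged (in metres and radians):
On the way, in this order (a step that is already met when the one before it is completed fails the run):
1. the key is fully in the lock (horizontal distance between key and lock_slot below 0.004 m and z of key in the frame of lock_slot below -0.0145 m and angle between key's own z axis and vertical below 0.15 rad and value of joint lock below 1 rad), for 0.1 s.
2. the lock is turned to its stop by the key, the lid still down (value of joint lock above 1.25 rad and horizontal distance between key and lock_slot below 0.005 m and z of key in the frame of lock_slot below -0.012 m and value of joint lid_angle below 0.05 rad), for 0.2 s.
At the end, for the whole second after the job is handed in: The lid is still (under 0.08 rad/s) within 4 degrees of 40, carried by the fingers (over 2 N) at its bar (TCP within 60 mm of the bar's middle), not by the key; the lock is at its stop (over 1.2 rad) with the key in it (tip 12 mm or more below the mouth, within 6 mm of its axis) (value of joint lid_angle between 0.628 and 0.768 rad and velocity of joint lid_angle between -0.08 and 0.08 rad/s and contact force between the fingers and lid above 2 N and distance between the grasp point and lid_handle below 0.06 m and contact force between key and lid below 0.5 N and value of joint lock above 1.2 rad and horizontal distance between key and lock_slot below 0.006 m and z of key in the frame of lock_slot below -0.012 m); the arm keeps its last pose, push and grip.
It fails at once if a bystander is moved by more than 3 cm (distance of any of immersion_oil, dropper, marker from where it was at the start of the episode above 0.03 m).
It also fails if it takes over 64 s, if anything falls off the work surface, if the arm or the gripper's body presses on something with over 40 N, if the wrist force passes 120 N, or if a joint passes its speed limit or range.

## Working session

There is one attempt and no reset: what is moved stays moved. The work goes in short steps, Python scripts to look and compute and a tool call to move; the robot and the scene stay as the last step left them, time stands still between calls to the robot, and variables do not carry over. Pictures are saved under pics/ and viewed, at most 10 in all, crops included, and the job is handed in when it is done.

Besides the shell and the picture viewer there is one more tool, called after "Emit:" by a JSON object that holds its "name" and its "arguments", one argument or row to a line. move_arm: Moves the arm, as the interface text tells. Its arguments: {"type":"object","properties":{"motion":{"type":"array"},"squeeze":{"type":"number"}},"required":["motion"]}

```bash
ls; mkdir -p pics
cat > h.py <<'E'
import numpy as np, cv2, json
from rig import monitor, capture, job_done
def shot(n, f=None):
    c=capture(n)
    if f: cv2.imwrite('pics/'+f, cv2.cvtColor(c['image'],cv2.COLOR_RGB2BGR))
    return c
def ray(c,u,v):
    R=cv2.Rodrigues(np.array(c['rvec'],float))[0]; t=np.array(c['tvec'],float).ravel()
    d=R.T@np.array([(u-c['cx'])/c['fx'],(v-c['cy'])/c['fy'],1.]); return -R.T@t, d/np.linalg.norm(d)
def onz(c,u,v,z):
    o,d=ray(c,u,v); return o+d*(z-o[2])/d[2]
def proj(c,p):
    return cv2.projectPoints(np.array(p,float).reshape(-1,1,3),np.array(c['rvec'],float),np.array(c['tvec'],float),np.array([[c['fx'],0,c['cx']],[0,c['fy'],c['cy']],[0,0,1.]]),None)[0].reshape(-1,2)
E
python3 - <<'E'
from h import *
a=shot('side','s0.png');b=shot('top','t0.png')
im=np.hstack([cv2.imread('pics/s0.png'),cv2.imread('pics/t0.png')])
for n in('s0','t0'):
    cv2.imwrite('pics/%sb.png'%n,cv2.resize(cv2.imread('pics/%s.png'%n),(768,576),interpolation=cv2.INTER_CUBIC))
for c in(a,b): print(ray(c,256,192), c['fx'])
print(monitor.get_obs())
E
```

```text
pics
(array([  93.96190729, -827.97237021,  563.28737225]), array([ 0.46857886,  0.74067365, -0.48149392])) 426.27480005144383
(array([ 438.98525403,  -86.44660271, 1041.05751935]), array([ 0.13044586, -0.00523241, -0.99144163])) 381.9476179222126
{'time': 0.1, 'joints': array([1.27198274e+00, 2.41389463e-01, 3.90285295e-03, 1.33522551e+00,
       2.34104277e-05, 1.57080021e+00]), 'qvel': array([ 0.00118842, -0.00292481,  0.00372316, -0.00089441, -0.00038226,
       -0.00035602]), 'tau': array([-1.44953528e-04, -3.73137760e+01,  2.53010434e+01,  1.08148536e-02,
        1.03764302e-05,  1.20575319e-05]), 'eef_pos': array([147.03404415, 477.3488904 , 249.19283138]), 'tool_rot': array([[-9.55685267e-01,  2.94389752e-01, -5.86355659e-04],
       [ 2.94390335e-01,  9.55683527e-01, -1.82400202e-03],
       [ 2.34029419e-05, -1.91578930e-03, -9.99998165e-01]]), 'contact_force': array([-0.61854747, -0.67615417, -0.23343869]), 'moment': array([-0.03473137,  0.0081701 ,  0.02311987]), 'gripper_force': 0.0, 'gripper_width': 0.9984258968634182}
```

View pics/s0b.png

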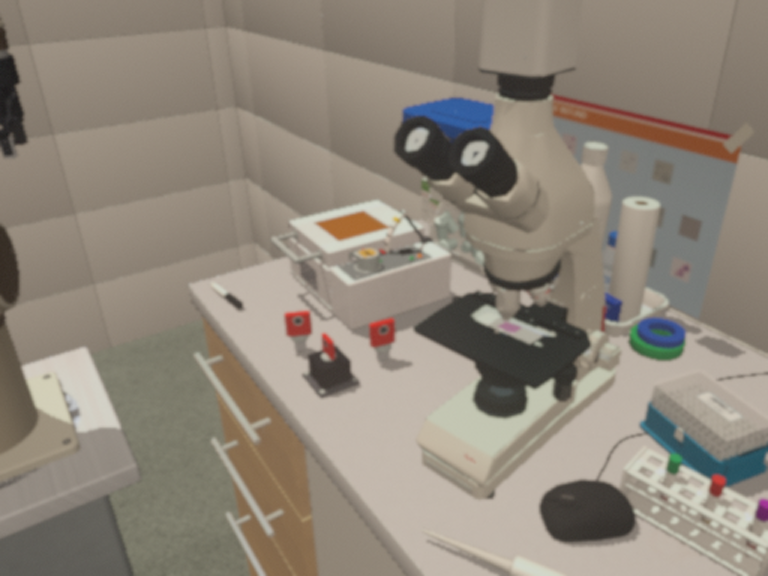

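View pics/t0b.png

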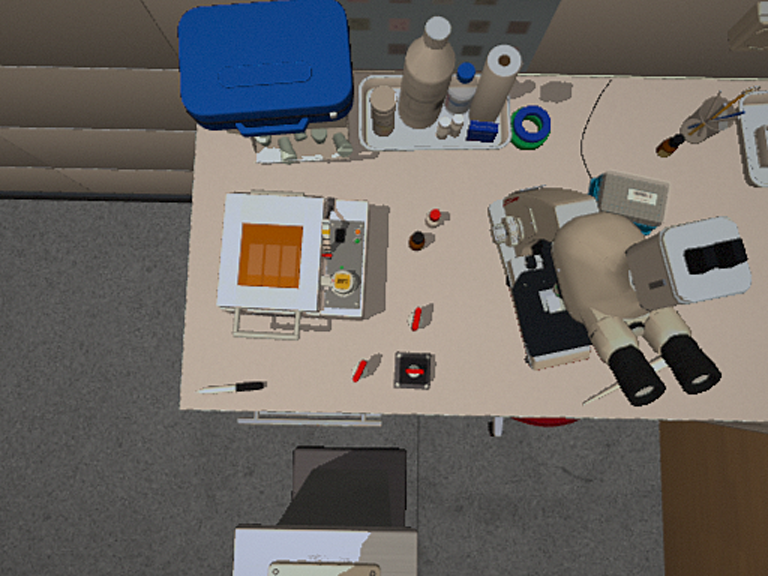

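Side view: three red keys (768-wide pixels): (298,323), (382,332) and the one in the black stand (330,347). In the top view they are at (360,370), (416,318) and (415,371). The one in the stand fits the description. The lock is at top (343,281) and the handle bar at top (266,335). Next I'll check this in a close crop and measure.

Run:
```python
from h import *
a=shot('side','s1.png');b=shot('top','t1.png')
t=cv2.imread('pics/t1.png');s=cv2.imread('pics/s1.png')
def up(i,k): return cv2.resize(i,None,fx=k,fy=k,interpolation=cv2.INTER_CUBIC)
A=up(t[190:270,225:305],5); B=up(t[125:235,140:250],400/110); C=up(s[200:280,180:280],4)[:,:400]
cv2.imwrite('pics/c1.png',np.hstack([A,B])); 
for n,c in(('side',a),('top',b)):
    h=cv2.cvtColor(c['image'],cv2.COLOR_RGB2HSV)
    m=(((h[...,0]<8)|(h[...,0]>172))&(h[...,1]>150)&(h[...,2]>80)).astype(np.uint8)
    N,l,st,ce=cv2.connectedComponentsWithStats(m)
    for i in range(1,N):
        if st[i,4]>15: 
            r=cv2.minAreaRect(np.argwhere(l==i)[:,::-1].astype(np.float32)); bx=cv2.boxPoints(r)
            print(n,st[i],ce[i].round(1),'rect',np.round(r[0],1),np.round(r[1],1),round(r[2],1), onz(c,*ce[i],75 if n=='top' else 60).round(1), 'z53',onz(c,*ce[i],53).round(1))
```

```text
side [436  80  49  12  65] [461.6  85.6] rect [460.   85.3] [49.2  1.4] 12.7 [1835.4  233.9   60. ] z53 [1859.6  248.7   53. ]
side [191 208  15  15 141] [198.6 215.6] rect [198. 215.] [14. 14.] 90.0 [418.9 -71.4  60. ] z53 [423.5 -60.9  53. ]
side [247 213  15  17 166] [254.  221.3] rect [254. 221.] [16. 14.] 90.0 [ 508.  -162.2   60. ] z53 [ 513.8 -153.    53. ]
side [216 223   7  15  46] [219.1 230.4] rect [218.5 230. ] [14.9  4.7] 71.6 [ 428.3 -149.9   60. ] z53 [ 432.9 -140.5   53. ]
side [475 317   8  13  75] [478.  322.3] rect [478.5 323. ] [12.  7.] 90.0 [ 636.4 -604.6   60. ] z53 [ 643.9 -601.5   53. ]
top [287 139   7   8  41] [289.8 142.7] rect [289.7 142.6] [6.3 6.7] 26.6 [ 696.6 -176.6   75. ] z53 [ 702.5 -178.7   53. ]
top [275 205   6  15  55] [277.4 212.1] rect [277.4 212.1] [ 3.5 14.5] 11.3 [ 515.7 -146.7   75. ] z53 [ 517.4 -148.1   53. ]
top [235 240   9  15  59] [239.2 246.9] rect [239.2 247.1] [ 3.9 15.2] 23.2 [426.4 -52.   75. ] z53 [426.1 -51.3  53. ]
top [270 246  13   4  39] [276.2 247.1] rect [276.  247.5] [ 3. 12.] 90.0 [ 427.8 -144.9   75. ] z53 [ 427.5 -146.2   53. ]
top [350 279  30   4  77] [365.8 279.9] rect [364.5 280.5] [ 3. 29.] 90.0 [ 351.5 -368.4   75. ] z53 [ 349.5 -374.8   53. ]
```

View pics/c1.png

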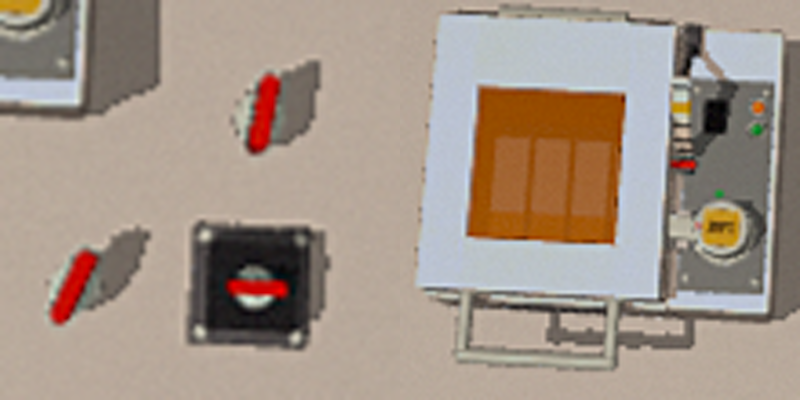

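The crop shows the stand key at crop (257,288), a round collar on the stand's top face, bow about 31 mm, so it is the right one. The loose keys at (70,285) and (262,115) stand on the bench. The lock's yellow face is at (722,225), with its tongue pointing left to the lid ear.

Run:
```python
from h import *
a=shot('side','s2.png');b=shot('top','t2.png')
def comps(c,m,roi,name,z,mn=10):
    x0,y0,x1,y1=roi; mm=np.zeros(m.shape,np.uint8); mm[y0:y1,x0:x1]=m[y0:y1,x0:x1]
    N,l,st,ce=cv2.connectedComponentsWithStats(mm)
    for i in range(1,N):
        if st[i,4]>=mn:
            r=cv2.minAreaRect(np.argwhere(l==i)[:,::-1].astype(np.float32))
            P=[onz(c,*p,z)[:2].round(1).tolist() for p in cv2.boxPoints(r)]
            print(name,st[i],ce[i].round(2),'c->',onz(c,*ce[i],z)[:2].round(1),'rectc->',onz(c,*r[0],z)[:2].round(1),np.round(r[1],1),P)
for n,c in(('T',b),('S',a)):
    h=cv2.cvtColor(c['image'],cv2.COLOR_RGB2HSV).astype(int); H,S,V=h[...,0],h[...,1],h[...,2]
    yel=(H>15)&(H<30)&(S>130)&(V>130)
    if n=='T':
        comps(c,yel,(205,160,250,205),'yel',118,4)
        comps(c,(V<70),(255,225,295,265),'stand',40,80)
        comps(c,(V>200)&(S<60),(140,120,222,215),'lid',115,300)
        comps(c,(V>200)&(S<60),(205,120,260,220),'cons',92,30)
        g=cv2.cvtColor(c['image'],cv2.COLOR_RGB2GRAY); print(g[178:197,218:240])
        print('handle');print(g[218:230,150:204:4])
        print(c['image'][180:194,222:236,2])
    else:
        comps(c,yel,(225,150,275,185),'yel',118,4)
        g=cv2.cvtColor(c['image'],cv2.COLOR_RGB2GRAY); print(g[160:184,230:258])
```

```text
yel [223 183  10  10  78] [227.92 187.42] c-> [570.3 -22.6] rectc-> [570.1 -21.6] [9. 9.] [[581.0, -10.3], [581.4, -32.2], [559.3, -32.8], [558.8, -10.9]]
stand [266 236  21  21 339] [275.96 245.77] c-> [ 430.8 -146.3] rectc-> [ 430.2 -146.4] [20. 20.] [[455.6, -120.0], [456.6, -172.1], [405.0, -172.6], [404.0, -120.8]]
lid [ 145  129   74   78 2528] [182.   167.02] c-> [619.2  92.2] rectc-> [617.7  92.8] [69.5 75.7] [[528.7, 180.0], [718.0, 176.8], [708.9, 3.6], [519.9, 10.9]]
cons [205 132  14  75 607] [208.71 165.53] c-> [628.9  29.3] rectc-> [620.1  22. ] [13. 74.] [[526.1, 35.1], [715.8, 41.7], [716.5, 8.5], [526.7, 2.6]]
cons [224 134  21  22 242] [235.03 140.28] c-> [695.7 -35.5] rectc-> [684.6 -33.2] [21. 20.] [[711.5, -6.9], [712.6, -58.0], [657.9, -59.2], [656.8, -8.5]]
cons [214 200  28  11 124] [229.05 207.23] c-> [524.2 -25. ] rectc-> [529.7 -21. ] [10. 27.] [[541.6, 13.1], [542.9, -54.4], [517.9, -54.9], [516.5, 12.3]]
[[120 109 111 110 112 111 111 112 108  99  98 111 113 109 111 111 113 111
  112 111 111 111]
 [123 110 109 111 112 113 109 108 105 100 102 104 108 111 11
[... 5419 characters left out ...]
133 132 132 132 133 141 153 154 145 131 125 124 124 124 124 124 125 122
  121 118 114 113 117 118 110 109 120 130]
 [134 132 131 132 134 137 146 154 151 144 137 132 128 128 128 127 125 123
  120 118 117 116 115 112 108 115 127 139]
 [139 134 132 132 133 133 139 146 150 149 148 143 141 141 140 135 130 126
  122 119 117 116 114 115 124 137 148 160]
 [156 142 136 132 133 133 133 135 139 142 144 146 147 150 148 143 137 132
  128 124 126 130 135 145 158 169 175 181]
 [180 162 145 137 133 132 132 134 134 135 136 138 139 142 142 141 139 140
  145 149 158 165 169 175 182 185 183 182]
 [201 186 166 146 137 133 134 137 139 137 134 134 135 138 142 148 153 162
  171 178 184 187 185 183 182 178 172 165]]
```

Emit:
{"name": "move_arm", "arguments": {
  "motion": [
    [[1, -0.453, -0.513, 0, -1.87], [1, -0.453, -0.513, 0, -1.87], [1, -0.453, -0.513, 0, -1.87], [1, -0.453, -0.513, 0, -1.87], [1, -0.453, -0.513, 0, -1.87]]
  ]
}}

```text
time: 0.92
eef_pos: [262.8, 227.4, 250.6]
tool_rot: [[-0.865, -0.502, 0.001], [-0.502, 0.865, 0.0], [-0.001, -0.0, -1.0]]
contact_force: [0.9, -0.1, 0.2]
gripper_width: 1.001
gripper_force: 0.0
```

```bash
cat >> h.py <<'E'
def tgt(p,phi,R=None,p0=None):
    "shift (m, tool axes) and turn to world point p with tool-y angle phi"
    o=monitor.get_obs(); R=o['tool_rot'] if R is None else R; p0=o['eef_pos'] if p0 is None else p0
    d=R.T@(np.array(p,float)-p0)/1000; cur=np.arctan2(R[1,1],R[0,1])
    t=-((phi-cur+np.pi)%(2*np.pi)-np.pi)
    print('t',round(o['time'],2),'pos',o['eef_pos'].round(1),'phi',round(cur,3),'shift',d.round(4),'turn',round(t,3),'q',o['joints'].round(2),'w',round(o['gripper_width'],3),'gf',round(o['gripper_force'],1),'F',o['contact_force'].round(1),'M',o['moment'].round(2),'z',R[:,2].round(3))
E
python3 -c "
from h import *
tgt([429,-146,250],3.14159)
c=shot('top')
L=onz(c,158.5,222,106);Rr=onz(c,193.5,225,106);print(L,Rr)"
```

```text
t 0.93 pos [262.8 227.4 250.6] phi 2.097 shift [ 0.0439 -0.4064  0.0006] turn -1.045 q [ 0.71 -0.07 -0.33  1.3  -0.    0.19] w 1.001 gf 0.0 F [ 0.9 -0.1  0.2] M [-0.02 -0.02 -0.05] z [ 0.001  0.    -1.   ]
[483.29749959 145.5095309  106.        ] [477.67804013  59.70923072 106.        ]
```

Emit:
{"name": "move_arm", "arguments": {
  "motion": [
    [[1, 0.044, -0.406, 0, -1.045], [1, 0.044, -0.406, 0, -1.045], [1, 0.044, -0.406, 0, -1.045], [1, 0.044, -0.406, 0, -1.045], [1, 0.044, -0.406, 0, -1.045]]
  ]
}}

```text
time: 1.6
eef_pos: [360.3, 14.8, 250.7]
tool_rot: [[-0.336, -0.942, 0.001], [-0.942, 0.336, 0.0], [-0.001, -0.001, -1.0]]
contact_force: [-0.4, 0.4, -0.0]
gripper_width: 0.997
gripper_force: 0.0
```

```bash
python3 -c "
from h import *
tgt([429,-146,250],3.14159)
tgt([429,-146,110],3.14159)"
```

```text
t 1.6 pos [360.3  14.8 250.7] phi 2.799 shift [ 0.1283 -0.1188  0.0008] turn -0.343 q [ 0.04 -0.04 -0.31  1.3   0.   -1.19] w 0.997 gf 0.0 F [-0.4  0.4 -0. ] M [ 0.05 -0.07  0.05] z [ 0.001  0.    -1.   ]
t 1.6 pos [360.3  14.8 250.7] phi 2.799 shift [ 0.1284 -0.1187  0.1408] turn -0.343 q [ 0.04 -0.04 -0.31  1.3   0.   -1.19] w 0.997 gf 0.0 F [-0.4  0.4 -0. ] M [ 0.05 -0.07  0.05] z [ 0.001  0.    -1.   ]
```

Emit:
{"name": "move_arm", "arguments": {
  "motion": [
    [[0.6, 0.128, -0.119, 0, -0.343], [0.6, 0.128, -0.119, 0, -0.343], [0.6, 0.128, -0.119, 0.0, -0.343], [0.6, 0.128, -0.119, 0.05, -0.343], [0.6, 0.128, -0.119, 0.11, -0.343]]
  ]
}}

```text
time: 2.22
eef_pos: [429.9, -146.6, 140.2]
tool_rot: [[-0.008, -1.0, 0.004], [-1.0, 0.008, -0.002], [0.002, -0.004, -1.0]]
contact_force: [-0.0, 0.0, -1.0]
gripper_width: 0.598
gripper_force: 0.0
```

```bash
python3 -c "
from h import *
tgt([429,-146,66],3.14159)
c=shot('top','t3.png');d=shot('side','s3.png')
t=cv2.imread('pics/t3.png');s=cv2.imread('pics/s3.png')
up=lambda i:cv2.resize(i,(400,400),interpolation=cv2.INTER_CUBIC)
cv2.imwrite('pics/c3.png',np.hstack([up(t[200:290,230:320]),up(s[180:270,170:260])]))"
```

```text
t 2.23 pos [ 429.9 -146.6  140.2] phi 3.134 shift [-0.0007  0.0012  0.0742] turn -0.008 q [-0.33  0.23 -0.31  1.03 -0.   -1.89] w 0.598 gf 0.0 F [-0.  0. -1.] M [-0.01 -0.01 -0.02] z [ 0.004 -0.002 -1.   ]
```

View pics/c3.png

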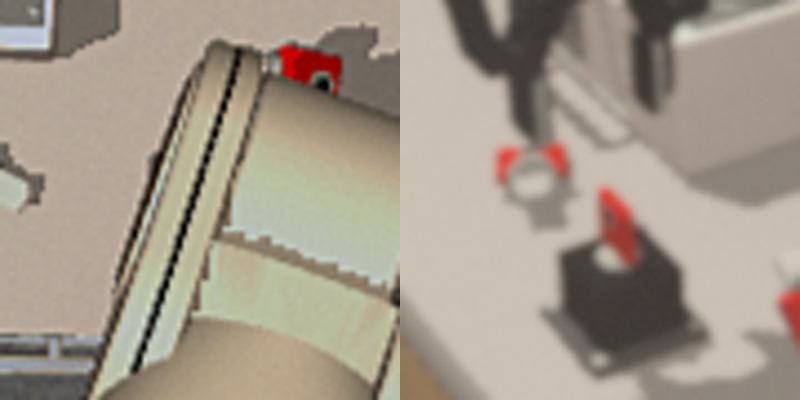

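The key in the stand at side crop (618,230) stands square between the fingers, which are at (530,110) and (655,80). The loose decoys have toppled over by themselves, clear of the path. Going down and gripping.

Emit:
{"name": "move_arm", "arguments": {
  "motion": [
    [[0.6, -0.001, 0.001, 0.04, -0.008], [0.6, -0.001, 0.001, 0.074, -0.008], [0.6, -0.001, 0.001, 0.074, -0.008], [0, -0.001, 0.001, 0.074, -0.008], [0, -0.001, 0.001, 0.074, -0.008]]
  ],
  "squeeze": 60
}}

```text
time: 2.95
eef_pos: [428.9, -144.1, 68.6]
tool_rot: [[0.004, -1.0, 0.004], [-1.0, -0.004, -0.001], [0.001, -0.004, -1.0]]
contact_force: [-0.1, 0.5, -0.2]
gripper_width: 0.183
gripper_force: 0.0
```

Emit:
{"name": "move_arm", "arguments": {
  "motion": [
    [[0, 0, 0, 0, 0], [0, 0, 0, 0, 0], [0, 0, 0, 0, 0]]
  ]
}}

```text
time: 3.32
eef_pos: [428.7, -144.1, 68.5]
tool_rot: [[0.003, -1.0, 0.004], [-1.0, -0.003, -0.001], [0.001, -0.004, -1.0]]
contact_force: [-0.6, 0.4, 6.7]
gripper_width: 0.079
gripper_force: 59.9
```

```bash
python3 -c "
from h import *
tgt([429,-146,66],3.14159)"
```

```text
t 3.33 pos [ 428.7 -144.1   68.5] phi -3.138 shift [ 0.0019 -0.0003  0.0025] turn 0.003 q [-0.32  0.32 -0.41  0.84  0.   -1.9 ] w 0.079 gf 59.9 F [-0.6  0.4  6.7] M [ 0.12  0.13 -0.  ] z [ 0.004 -0.001 -1.   ]
```

Emit:
{"name": "move_arm", "arguments": {
  "motion": [
    [[0, 0, 0, -0.03, 0], [0, 0, 0, -0.08, 0], [0, 0, 0, -0.12, 0], [0, 0, 0, -0.12, 0], [0, 0, 0, -0.12, 0]]
  ]
}}

```text
time: 3.95
eef_pos: [426.7, -143.6, 186.3]
tool_rot: [[0.003, -1.0, -0.0], [-1.0, -0.003, 0.0], [-0.0, 0.0, -1.0]]
contact_force: [-0.4, 0.3, -0.4]
gripper_width: 0.087
gripper_force: 60.2
```

Run:
```python
from h import *
tgt([570.5,-22.3,190],3.07)
a=shot('side','s4.png')
h=cv2.cvtColor(a['image'],cv2.COLOR_RGB2HSV)
m=(((h[...,0]<8)|(h[...,0]>172))&(h[...,1]>130)&(h[...,2]>70)).astype(np.uint8)
N,l,st,ce=cv2.connectedComponentsWithStats(m)
for i in range(1,N):
    if st[i,4]>8: print(st[i],ce[i].round(1))
print(proj(a,[428.7,-144.1,180]))
# handle edges, top view from first picture
t=capture('top'); g=cv2.cvtColor(cv2.imread('pics/t2.png'),cv2.COLOR_BGR2GRAY).astype(float)
print(g[219:229,150:160].astype(int)); print(g[219:230,188:204].astype(int))
# slot darkness centroid and axis
R=cv2.imread('pics/t2.png')[...,2].astype(float)[183:192,223:233]; w=np.clip(150-R,0,None); w[w<40]=0
v,u=np.mgrid[183:192,223:233]; u0=(w*u).sum()/w.sum(); v0=(w*v).sum()/w.sum(); print('slot',u0,v0,onz(t,u0,v0,118), onz(t,227.5,187.5,118)); print(w.astype(int))
```

```text
t 3.95 pos [ 426.7 -143.6  186.3] phi -3.138 shift [-0.1208 -0.1442 -0.0037] turn 0.075 q [-0.32  0.18 -0.24  1.15 -0.   -1.9 ] w 0.087 gf 60.2 F [-0.4  0.3 -0.4] M [0.   0.02 0.  ] z [-0.  0. -1.]
[370  64 116  28 233] [430.9  78.5]
[214 175   4  15  47] [215.8 181.6]
[203 213   4   6  17] [204.7 215. ]
[192 214   4   5  14] [193.2 215.7]
[256 243  21  18 212] [265.4 251.1]
[474 317  10  13  90] [478.  322.6]
[[214.05998409 178.71903768]]
[[172 173 177 173 176 149 181 164 101 157]
 [173 173 174 174 176 153 186 160  88 122]
 [172 172 173 175 149 139 155 153 137 139]
 [174 173 172 175 151 154 185 189 186 185]
 [174 172 170 176 171 158 162 168 167 169]
 [173 170 171 175 177 153 131 127 133 142]
 [173 173 172 172 174 171 167 166 167 167]
 [172 173 172 173 172 173 175 171 178 173]
 [171 171 172 173 175 173 173 173 172 173]
 [174 173 174 171 173 174 174 172 172 171]]
[[114  94  94  94  94  96  92  91 145 189 164  89  90  99  99 103]
 [171 169 167 168 169 166 168 169 160 188 158  96 156 176 116  93]
 [184 181 183 183 183 187 186 149 151 183 154 110 165 180 170 167]
 [128 129 125 119 126 12
[... 235 characters left out ...]
171 172]
 [121 122 127 133 124 123 127 133 136 143 121 159 176 174 175 174]
 [165 164 166 171 165 167 167 167 167 172 167 175 175 174 175 171]
 [176 176 176 177 173 175 175 175 175 177 173 173 173 170 177 175]
 [172 172 172 173 173 171 174 172 173 174 171 174 174 173 171 174]]
slot 226.76391982182628 186.43875278396436 [572.69751967 -19.69448044 118.        ] [570.11760587 -21.56427672 118.        ]
[[ 0  0  0  0  0  0  0  0  0  0]
 [ 0  0  0  0  0  0  0  0  0  0]
 [ 0  0  0  0  0  0  0  0  0  0]
 [ 0  0 42 65 48 47 50  0  0  0]
 [ 0  0 54 47 45 51  0  0  0  0]
 [ 0  0  0  0  0  0  0  0  0  0]
 [ 0  0  0  0  0  0  0  0  0  0]
 [ 0  0  0  0  0  0  0  0  0  0]
 [ 0  0  0  0  0  0  0  0  0  0]]
```

Emit:
{"name": "move_arm", "arguments": {
  "motion": [
    [[0, -0.06, -0.072, -0.003, 0.03], [0, -0.123, -0.144, -0.003, 0.07], [0, -0.123, -0.144, -0.003, 0.07], [0, -0.123, -0.144, -0.003, 0.07], [0, -0.123, -0.144, -0.003, 0.07]]
  ]
}}

```text
time: 4.68
eef_pos: [569.5, -20.0, 187.6]
tool_rot: [[-0.066, -0.998, -0.004], [-0.998, 0.066, -0.0], [0.001, 0.004, -1.0]]
contact_force: [-0.5, -0.4, -0.9]
gripper_width: 0.077
gripper_force: 60.2
```

Run:
```python
from h import *
tgt([571,-20.3,190],3.07)
c=shot('top','t5.png');d=shot('side','s5.png')
p=monitor.get_obs()['eef_pos']
print(proj(d,[p,[p[0],p[1]-2,p[2]-46.5],[570.9,-22.3,118]]))
print(proj(c,[[570.9,-22.3,118]]))
t=cv2.imread('pics/t5.png');s=cv2.imread('pics/s5.png')
up=lambda i:cv2.resize(i,(400,400),interpolation=cv2.INTER_CUBIC)
cv2.imwrite('pics/c5.png',np.hstack([up(t[150:230,190:270]),up(s[130:190,215:275])]))
```

```text
t 4.67 pos [569.5 -20.  187.6] phi 3.076 shift [ 0.0002 -0.0015 -0.0024] turn 0.006 q [-0.03  0.41  0.09  1.25 -0.   -1.54] w 0.077 gf 60.2 F [-0.5 -0.4 -0.9] M [ 0.01  0.01 -0.  ] z [-0.004 -0.    -1.   ]
[[242.02431443 140.24757383]
 [243.18646684 158.60512839]
 [243.97701276 167.44569751]]
[[227.81034131 187.18866375]]
```

View pics/c5.png

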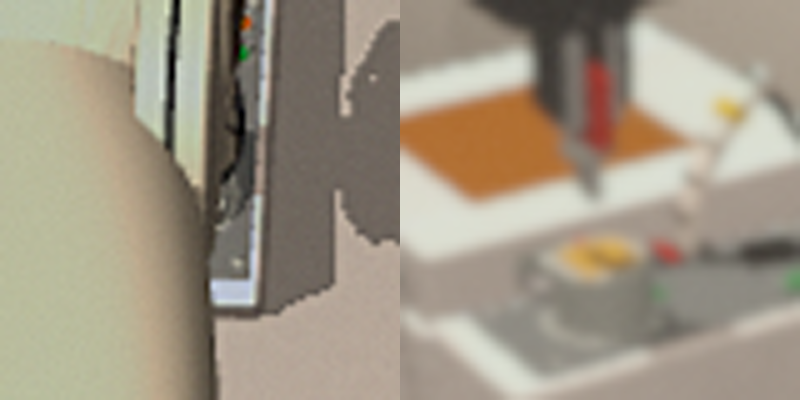

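Side crop: the key's tip at crop (597,200) is straight above the lock's slot at (600,258), in line with the prediction. Settle, then start down.

Emit:
{"name": "move_arm", "arguments": {
  "motion": [
    [[0, 0, -0.001, 0, 0], [0, 0, -0.001, 0.01, 0], [0, 0, -0.001, 0.02, 0], [0, 0, -0.001, 0.028, 0], [0, 0, -0.001, 0.028, 0]]
  ]
}}

```text
time: 5.4
eef_pos: [571.2, -20.4, 160.4]
tool_rot: [[-0.067, -0.998, -0.002], [-0.998, 0.067, -0.0], [0.0, 0.002, -1.0]]
contact_force: [-0.0, -0.4, -0.7]
gripper_width: 0.081
gripper_force: 60.2
```

Run:
```python
from h import *
tgt([571,-20.3,146],3.07)
d=shot('side','s6.png')
```

```text
t 5.4 pos [571.2 -20.4 160.4] phi 3.075 shift [-0.0001  0.0002  0.0144] turn 0.005 q [-0.04  0.43  0.04  1.18 -0.   -1.54] w 0.081 gf 60.2 F [-0.  -0.4 -0.7] M [-0.15  0.02 -0.02] z [-0.002 -0.    -1.   ]
```

Emit:
{"name": "move_arm", "arguments": {
  "motion": [
    [[0, 0, 0, 0.005, 0], [0, 0, 0, 0.01, 0], [0, 0, 0, 0.014, 0], [0, 0, 0, 0.015, 0], [0, 0, 0, 0.015, 0]]
  ]
}}

```text
time: 6.08
eef_pos: [571.5, -20.4, 146.5]
tool_rot: [[-0.067, -0.998, -0.0], [-0.998, 0.067, -0.0], [0.0, 0.0, -1.0]]
contact_force: [-0.5, -1.9, 0.1]
gripper_width: 0.08
gripper_force: 60.4
```

Run:
```python
from h import *
tgt([571,-20.3,146],3.07)
d=shot('side','s7.png')
```

```text
t 6.08 pos [571.5 -20.4 146.5] phi 3.075 shift [-0.0001  0.0005  0.0005] turn 0.005 q [-0.04  0.44  0.02  1.15 -0.   -1.54] w 0.08 gf 60.4 F [-0.5 -1.9  0.1] M [-0.52  0.14  0.04] z [-0. -0. -1.]
```

Emit:
{"name": "move_arm", "arguments": {
  "motion": [
    [[0, 0.0007, 0, 0.0015, 0], [0, 0.0007, 0, 0.003, 0], [0, 0.0007, 0, 0.003, 0], [0, 0.0007, 0, 0.003, 0]]
  ]
}}

```text
time: 6.62
eef_pos: [571.6, -20.5, 146.4]
tool_rot: [[-0.066, -0.998, 0.002], [-0.998, 0.066, 0.001], [-0.001, -0.002, -1.0]]
contact_force: [-4.6, -0.6, 15.2]
gripper_width: 0.08
gripper_force: 62.5
```

Run:
```python
from h import *
tgt([571,-20.3,146],3.07)
d=shot('side','s7.png')
s=cv2.imread('pics/s7.png')
cv2.imwrite('pics/c7.png',cv2.resize(s[120:200,195:295],(750,600),interpolation=cv2.INTER_CUBIC))
```

```text
t 6.62 pos [571.6 -20.5 146.4] phi 3.075 shift [-0.0002  0.0006  0.0004] turn 0.005 q [-0.04  0.44  0.02  1.14  0.   -1.54] w 0.08 gf 62.5 F [-4.6 -0.6 15.2] M [-0.14  1.38 -0.02] z [ 0.002  0.001 -1.   ]
```

View pics/c7.png

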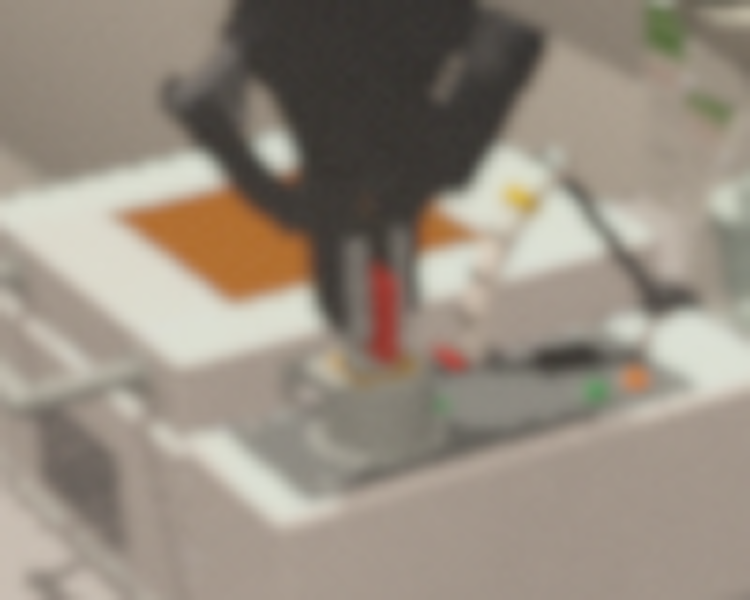

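The collar sits on the lock's mouth (crop (380,360)), push 15 N, key fully in. Turning it clockwise now.

Emit:
{"name": "move_arm", "arguments": {
  "motion": [
    [[0, 0, -0.0004, -0.0015, 0.18], [0, 0.0001, -0.0007, -0.0015, 0.36], [0, 0.0002, -0.0011, -0.0015, 0.54], [0, 0.0004, -0.0014, -0.0015, 0.72], [0, 0.0007, -0.0016, -0.0015, 0.9]]
  ]
}}

```text
time: 7.3
eef_pos: [574.5, -22.1, 146.5]
tool_rot: [[-0.826, -0.563, 0.004], [-0.563, 0.826, -0.001], [-0.003, -0.003, -1.0]]
contact_force: [0.4, -3.1, 4.9]
gripper_width: 0.081
gripper_force: 61.0
```

Run:
```python
from h import *
tgt([573,-22.1,146],3.07-1.55)
```

```text
t 7.3 pos [574.5 -22.1 146.5] phi 2.169 shift [0.0012 0.0008 0.0005] turn 0.649 q [-0.04  0.45  0.02  1.15 -0.   -0.64] w 0.081 gf 61.0 F [ 0.4 -3.1  4.9] M [-0.6  -0.05  0.03] z [ 0.004 -0.001 -1.   ]
```

Emit:
{"name": "move_arm", "arguments": {
  "motion": [
    [[0, 0.0001, -0.0004, 0, 0.18], [0, 0.0002, -0.0007, 0, 0.35], [0, 0.0002, -0.001, 0, 0.5], [0, 0.0002, -0.001, 0, 0.6], [0, 0.0002, -0.001, 0, 0.6]]
  ]
}}

```text
time: 7.92
eef_pos: [575.0, -23.7, 146.5]
tool_rot: [[-1.0, -0.004, 0.004], [-0.004, 1.0, -0.002], [-0.004, -0.002, -1.0]]
contact_force: [0.8, -4.4, 5.9]
gripper_width: 0.078
gripper_force: 61.1
```

Run:
```python
from h import *
tgt([573,-22.1,146],3.07-1.55)
```

```text
t 7.92 pos [575.  -23.7 146.5] phi 1.575 shift [0.002  0.0016 0.0005] turn 0.055 q [-0.04  0.45  0.03  1.15 -0.   -0.04] w 0.078 gf 61.1 F [ 0.8 -4.4  5.9] M [-1.1  -0.06 -0.01] z [ 0.004 -0.002 -1.   ]
```

Emit:
{"name": "move_arm", "arguments": {
  "motion": [
    [[0, 0, -0.0005, 0, 0.08], [0, 0, -0.0005, 0, 0.16], [0, 0, -0.0005, 0, 0.16], [0, 0, -0.0005, 0, 0.16]]
  ]
}}

```text
time: 8.43
eef_pos: [574.8, -24.3, 146.5]
tool_rot: [[-0.988, 0.154, 0.004], [0.154, 0.988, -0.002], [-0.004, -0.002, -1.0]]
contact_force: [-0.4, -5.7, 5.8]
gripper_width: 0.08
gripper_force: 61.3
```

Run:
```python
from h import *
tgt([573,-22.1,146],3.07-1.55)
d=shot('side','s8.png')
s=cv2.imread('pics/s8.png')
cv2.imwrite('pics/c8.png',cv2.resize(s[120:200,195:295],(750,600),interpolation=cv2.INTER_CUBIC))
```

```text
t 8.43 pos [574.8 -24.3 146.5] phi 1.417 shift [0.0022 0.0018 0.0005] turn -0.103 q [-0.04  0.45  0.03  1.15 -0.    0.11] w 0.08 gf 61.3 F [-0.4 -5.7  5.8] M [-1.15  0.04  0.4 ] z [ 0.004 -0.002 -1.   ]
```

View pics/c8.png

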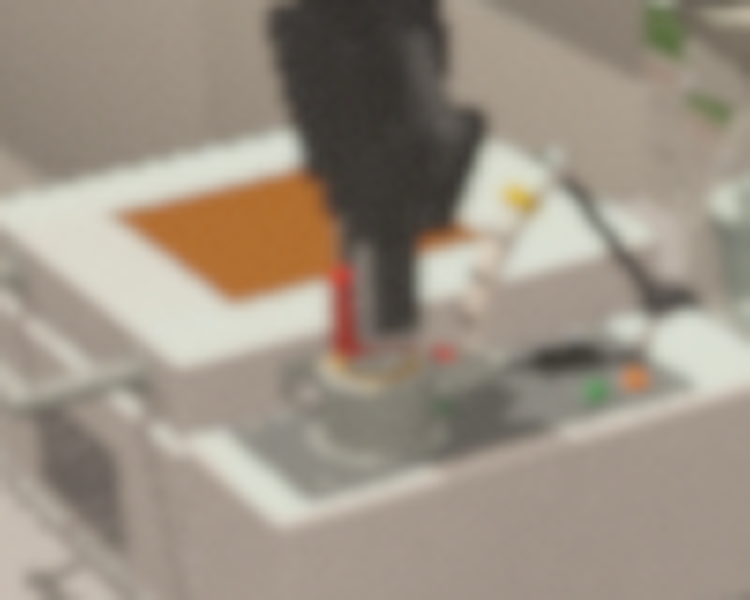

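The tongue now points to the back, crop (490,370), and the moment has risen to 0.4 N m: the lock is at its stop. Relax, open a little, lift off.

Emit:
{"name": "move_arm", "arguments": {
  "motion": [
    [[0, 0, 0, 0, 0], [0, 0, 0, 0, 0], [0, 0, 0, 0, -0.08], [0.3, 0, 0, 0, -0.08], [0.3, 0, 0, 0, -0.08]]
  ]
}}

```text
time: 9.1
eef_pos: [573.1, -22.5, 144.5]
tool_rot: [[-0.997, 0.076, -0.001], [0.076, 0.997, 0.001], [0.001, 0.001, -1.0]]
contact_force: [0.0, 0.6, -0.4]
gripper_width: 0.299
gripper_force: 0.0
```

Emit:
{"name": "move_arm", "arguments": {
  "motion": [
    [[0.3, 0, 0, 0, 0], [0.3, 0, 0, -0.02, 0], [0.3, 0, 0, -0.06, 0], [0.3, 0, 0, -0.11, 0], [0.3, 0, 0, -0.11, 0]]
  ]
}}

```text
time: 9.72
eef_pos: [576.0, -23.0, 259.7]
tool_rot: [[-0.997, 0.076, 0.009], [0.076, 0.997, 0.0], [-0.009, 0.001, -1.0]]
contact_force: [-0.1, 0.8, -0.2]
gripper_width: 0.302
gripper_force: 0.0
```

Run:
```python
from h import *
tgt([400,60,260],0)
d=shot('side','s9.png')
```

```text
t 9.72 pos [576.  -23.  259.7] phi 1.495 shift [ 0.1818  0.0694 -0.0019] turn 1.495 q [-0.04  0.38  0.23  1.41  0.    0.04] w 0.302 gf 0.0 F [-0.1  0.8 -0.2] M [-0.01  0.01  0.03] z [ 0.009  0.    -1.   ]
```

Run:
```python
from h import *
c=shot('top')
P=[onz(c,u,v,101) for u,v in((156,222.5),(194,224.1),(177.2,223.4))]
for p in P: print(p.round(1))
d=P[0]-P[1]; yaw=-np.arctan2(d[0],d[1]); print('yaw',yaw)
# side: bar ends in s2
s=shot('side')
print(proj(s,[[481+4*.0,102,101],P[0],P[1]]))
tgt([481,102,215],yaw)
```

```text
[482.2 152.8 101. ]
[480.1  59.3 101. ]
[481.  100.7 101. ]
yaw -0.02215863478610171
[[188.96009426 165.25564142]
 [181.17408765 158.50370767]
 [195.96769197 171.2865976 ]]
t 9.88 pos [573. -23. 254.] phi 1.495 shift [0.1012 0.1176 0.0392] turn 1.517 q [-0.04  0.39  0.22  1.41  0.    0.04] w 0.3 gf 0.0 F [ 0.3  0.3 -1. ] M [0.02 0.04 0.05] z [-0.002  0.    -1.   ]
```

Emit:
{"name": "move_arm", "arguments": {
  "motion": [
    [[0.42, 0.101, 0.117, 0.0, 1.5], [0.42, 0.101, 0.117, 0.0, 1.5], [0.42, 0.101, 0.117, 0.02, 1.5], [0.42, 0.101, 0.117, 0.04, 1.5], [0.42, 0.101, 0.117, 0.04, 1.5]]
  ]
}}

```text
time: 10.5
eef_pos: [478.8, 101.4, 211.4]
tool_rot: [[-0.536, 0.844, -0.007], [0.844, 0.536, -0.001], [0.003, -0.007, -1.0]]
contact_force: [0.5, -0.4, 0.3]
gripper_width: 0.421
gripper_force: 0.0
```

Run:
```python
from h import *
tgt([481,100.7,180],-.025)
```

```text
t 10.5 pos [478.8 101.4 211.4] phi 0.565 shift [-0.0018  0.0017  0.0314] turn 0.59 q [ 0.21  0.25 -0.09  1.24  0.    1.21] w 0.421 gf 0.0 F [ 0.5 -0.4  0.3] M [-0.05 -0.    0.04] z [-0.007 -0.001 -1.   ]
```

Emit:
{"name": "move_arm", "arguments": {
  "motion": [
    [[0.42, -0.001, 0.001, 0, 0.59], [0.42, -0.001, 0.001, 0, 0.59], [0.42, -0.001, 0.001, 0.03, 0.59], [0.42, -0.001, 0.001, 0.06, 0.59], [0.42, -0.001, 0.001, 0.06, 0.59]]
  ]
}}

```text
time: 11.12
eef_pos: [479.8, 100.2, 151.3]
tool_rot: [[0.02, 1.0, -0.009], [1.0, -0.02, -0.002], [-0.002, -0.009, -1.0]]
contact_force: [-0.4, -0.3, 1.0]
gripper_width: 0.421
gripper_force: 0.0
```

Run:
```python
from h import *
tgt([481,100.7,103],-.025)
d=shot('side','s10.png')
s=cv2.imread('pics/s10.png')
cv2.imwrite('pics/c10.png',cv2.resize(s[110:190,160:260],(750,600),interpolation=cv2.INTER_CUBIC))
```

```text
t 11.12 pos [479.8 100.2 151.3] phi -0.02 shift [0.0006 0.0016 0.0483] turn 0.005 q [ 0.21  0.3  -0.19  1.1   0.    1.8 ] w 0.421 gf 0.0 F [-0.4 -0.3  1. ] M [0.04 0.01 0.03] z [-0.009 -0.002 -1.   ]
```

View pics/c10.png

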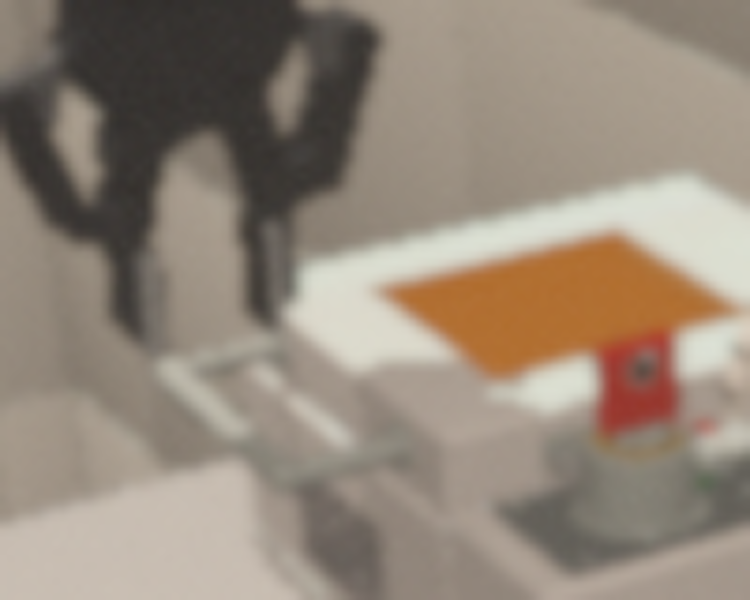

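The key (crop (640,390)) stays in the lock. The fingers (145,330) and (270,310) straddle the bar's middle at (205,400), which lies under them. Down, then grip.

Emit:
{"name": "move_arm", "arguments": {
  "motion": [
    [[0.42, 0, 0.001, 0.02, 0], [0.42, 0, 0.001, 0.04, 0], [0.42, 0, 0.001, 0.05, 0], [0.42, 0, 0.001, 0.05, 0], [0, 0, 0.001, 0.05, 0]]
  ],
  "squeeze": 50
}}

```text
time: 11.8
eef_pos: [484.8, 101.0, 105.9]
tool_rot: [[0.02, 1.0, 0.002], [1.0, -0.02, 0.0], [0.0, 0.002, -1.0]]
contact_force: [0.5, 0.5, -0.2]
gripper_width: 0.218
gripper_force: 0.0
```

Emit:
{"name": "move_arm", "arguments": {
  "motion": [
    [[0, 0, 0, 0, 0], [0, 0, 0, 0, 0], [0, 0, 0, 0, 0]]
  ]
}}

```text
time: 12.18
eef_pos: [481.9, 101.0, 105.6]
tool_rot: [[0.02, 1.0, -0.004], [1.0, -0.02, 0.001], [0.001, -0.004, -1.0]]
contact_force: [-6.5, 0.1, 5.6]
gripper_width: 0.107
gripper_force: 48.8
```

Run:
```python
from h import *
tgt([481,100.7,103],-.025)
```

```text
t 12.18 pos [481.9 101.  105.6] phi -0.02 shift [-0.0003 -0.0009  0.0026] turn 0.005 q [ 0.21  0.34 -0.25  0.98  0.    1.8 ] w 0.107 gf 48.8 F [-6.5  0.1  5.6] M [ 0.11  1.36 -0.1 ] z [-0.004  0.001 -1.   ]
```

Emit:
{"name": "move_arm", "arguments": {
  "motion": [
    [[0, 0, 0.001, -0.011, 0], [0, 0, 0.0022, -0.023, 0], [0, 0, 0.004, -0.034, 0], [0, 0, 0.0067, -0.045, 0], [0, 0, 0.0067, -0.045, 0]]
  ]
}}

```text
time: 12.8
eef_pos: [488.0, 100.8, 150.1]
tool_rot: [[0.02, 1.0, -0.006], [1.0, -0.02, 0.0], [0.0, -0.006, -1.0]]
contact_force: [-7.3, 1.9, -4.7]
gripper_width: 0.106
gripper_force: 48.9
```

Run:
```python
from h import *
tgt([481.9+60.6,100,105.6+144.4],-.02)
d=shot('side','s11.png')
```

```text
t 12.8 pos [488.  100.8 150.1] phi -0.02 shift [ 0.0003  0.0539 -0.1003] turn 0.0 q [ 0.2   0.31 -0.17  1.09  0.    1.79] w 0.106 gf 48.9 F [-7.3  1.9 -4.7] M [ 0.39  1.64 -0.15] z [-0.006  0.    -1.   ]
```

Emit:
{"name": "move_arm", "arguments": {
  "motion": [
    [[0, 0, 0.0032, -0.011, 0], [0, 0, 0.0068, -0.022, 0], [0, 0, 0.011, -0.033, 0], [0, 0, 0.0156, -0.043, 0], [0, 0, 0.0208, -0.053, 0]]
  ]
}}

```text
time: 13.48
eef_pos: [507.1, 100.1, 202.4]
tool_rot: [[0.02, 1.0, -0.01], [1.0, -0.02, -0.0], [-0.0, -0.01, -1.0]]
contact_force: [-10.7, 1.0, -2.1]
gripper_width: 0.106
gripper_force: 48.7
```

Run:
```python
from h import *
tgt([481.9+60.6,100,105.6+144.4],-.02)
d=shot('side','s12.png')
```

```text
t 13.47 pos [507.1 100.1 202.4] phi -0.02 shift [ 0.0005  0.0349 -0.048 ] turn 0.0 q [ 0.19  0.31 -0.03  1.24  0.    1.78] w 0.106 gf 48.7 F [-10.7   1.   -2.1] M [ 0.23  2.55 -0.12] z [-0.01 -0.   -1.  ]
```

Emit:
{"name": "move_arm", "arguments": {
  "motion": [
    [[0, 0, 0.006, -0.01, 0], [0, 0, 0.012, -0.019, 0], [0, 0, 0.0185, -0.0285, 0], [0, 0, 0.026, -0.0375, 0], [0, 0, 0.033, -0.046, 0]]
  ]
}}

```text
time: 14.15
eef_pos: [538.5, 99.2, 249.5]
tool_rot: [[0.02, 1.0, -0.013], [1.0, -0.02, -0.001], [-0.001, -0.013, -1.0]]
contact_force: [-16.2, 0.0, 6.0]
gripper_width: 0.105
gripper_force: 49.0
```

Emit:
{"name": "move_arm", "arguments": {
  "motion": [
    [[0, 0, 0, 0, 0], [0, 0, 0, 0, 0], [0, 0, 0, 0, 0]]
  ]
}}

```text
time: 14.52
eef_pos: [538.6, 99.2, 249.6]
tool_rot: [[0.02, 1.0, -0.012], [1.0, -0.02, -0.001], [-0.001, -0.012, -1.0]]
contact_force: [-17.9, -1.1, 5.4]
gripper_width: 0.108
gripper_force: 49.3
```

Run:
```python
from h import *
tgt([481.9+60.6,100,105.6+144.4],-.02)
d=shot('side','s13.png')
s=cv2.imread('pics/s13.png')
cv2.imwrite('pics/c13.png',cv2.resize(s[100:190,180:300],(800,600),interpolation=cv2.INTER_CUBIC))
```

```text
t 14.53 pos [538.6  99.2 249.6] phi -0.02 shift [ 0.0009  0.0039 -0.0004] turn 0.0 q [0.18 0.35 0.15 1.38 0.   1.77] w 0.108 gf 49.3 F [-17.9  -1.1   5.4] M [-0.04  3.95 -0.1 ] z [-0.012 -0.001 -1.   ]
```

View pics/c13.png

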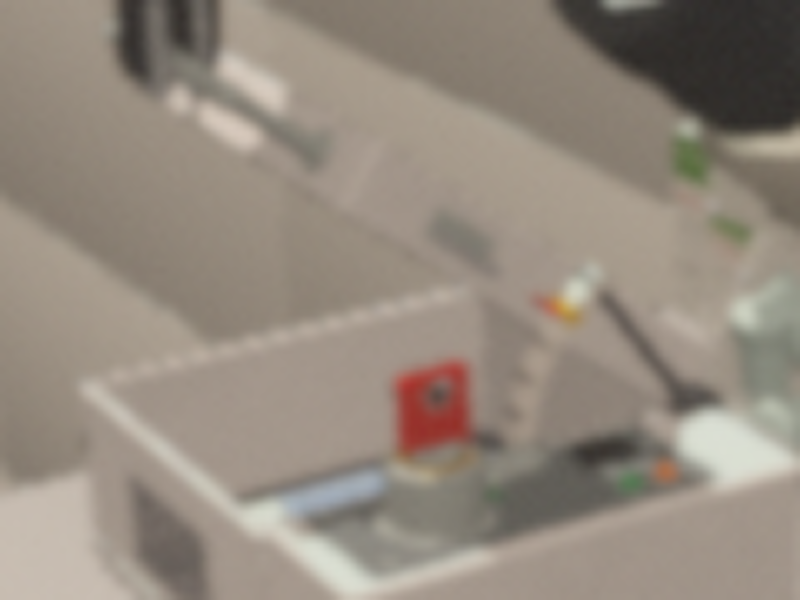

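Pointer (crop (548,303)) is at the yellow mark (565,308), the key is upright in the lock. A numeric check of the angle by tracking the pointer:

Run:
```python
from h import *
from scipy.optimize import least_squares
s=shot('side','s14.png'); t=shot('top')
def red(f,roi):
    im=cv2.cvtColor(cv2.imread(f),cv2.COLOR_BGR2HSV).astype(int); x0,y0,x1,y1=roi; h=im[y0:y1,x0:x1]
    m=((h[...,0]<9)|(h[...,0]>170))&(h[...,1]>110)&(h[...,2]>70); v,u=np.nonzero(m); return u.mean()+x0,v.mean()+y0,m.sum()
S0=red('pics/s2.png',(245,155,265,178)); T0=red('pics/t2.png',(206,150,225,180)); S1=red('pics/s14.png',(252,135,267,152))
print(S0,T0,S1)
r=least_squares(lambda p:np.r_[(proj(s,p)-S0[:2]).ravel(),(proj(t,p)-T0[:2]).ravel()],[615,5,110]); P=r.x; print(P.round(1),r.cost)
for hx in(706,710.6,715):
  for th in(.6,.65,.7,.75,.8):
    x,z=P[0]-hx,P[2]-90; q=[hx+x*np.cos(th)+z*np.sin(th),P[1],90-x*np.sin(th)+z*np.cos(th)]
    print(hx,th,proj(s,q).round(2))
tgt([542.5,99,250],-.02)
```

```text
(np.float64(254.8), np.float64(167.6), np.int64(5)) (np.float64(217.4375), np.float64(169.625), np.int64(16)) (np.float64(262.0), np.float64(146.0), np.int64(1))
[619.3   6.5  92.8] 0.07357315553418749
706 0.6 [[259.64 148.64]]
706 0.65 [[260.49 147.14]]
706 0.7 [[261.4  145.67]]
706 0.75 [[262.36 144.24]]
706 0.8 [[263.38 142.86]]
710.6 0.6 [[259.89 147.61]]
710.6 0.65 [[260.78 146.03]]
710.6 0.7 [[261.74 144.48]]
710.6 0.75 [[262.75 142.98]]
710.6 0.8 [[263.82 141.52]]
715 0.6 [[260.12 146.63]]
715 0.65 [[261.06 144.97]]
715 0.7 [[262.06 143.34]]
715 0.75 [[263.12 141.76]]
715 0.8 [[264.24 140.23]]
t 14.68 pos [538.6  99.2 249.6] phi -0.02 shift [-0.0001  0.0039 -0.0004] turn 0.0 q [0.18 0.35 0.15 1.38 0.   1.77] w 0.102 gf 49.3 F [-17.8  -0.6   5.9] M [-0.07  3.97 -0.22] z [-0.012 -0.001 -1.   ]
```

Emit:
{"name": "move_arm", "arguments": {
  "motion": [
    [[0, 0, 0.001, -0.001, 0], [0, 0, 0.002, -0.002, 0], [0, 0, 0.002, -0.002, 0], [0, 0, 0.002, -0.002, 0], [0, 0, 0.002, -0.002, 0]]
  ]
}}

```text
time: 15.3
eef_pos: [540.3, 99.1, 251.6]
tool_rot: [[0.02, 1.0, -0.013], [1.0, -0.02, -0.001], [-0.001, -0.013, -1.0]]
contact_force: [-18.1, -0.3, 6.9]
gripper_width: 0.105
gripper_force: 49.2
```

Run:
```python
from h import *
tgt([542.5,99,250],-.02)
print(job_done())
```

```text
t 15.3 pos [540.3  99.1 251.6] phi -0.02 shift [-0.0001  0.0022  0.0015] turn 0.0 q [0.18 0.35 0.16 1.39 0.   1.77] w 0.105 gf 49.2 F [-18.1  -0.3   6.9] M [-0.09  4.18 -0.13] z [-0.013 -0.001 -1.   ]
the job is handed in; nothing more can be done
None
```

I handed the job in at 15.3 s: the key is fully in the lock and turned to its stop, and the gripper is holding the lid at about 40° (estimated 38–41°) with the pointer at the yellow mark; no verdict came back.

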